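# Lower the egg into the pot with the wire egg lifter

### The job

An egg sits in the wire egg lifter that hangs in the fork of its drip stand. Without touching the egg with the fingers, use the lifter to lower the egg gently to the bottom of the deep pot, leave it lying there, and hang the empty lifter back upright in the fork of the stand. Do not drop or knock the egg, and leave the pot and the things round about where they are.

Things in the scene. Friction and masses are not known exactly. Their poses are not given: they have to be found in the camera images.
- egg: hen's egg, 57 mm long, 44 mm thick, about 60 g, lying in the loop of the lifter. Origin: on its long axis at its thickest section (30 mm from the pointed end, 26 mm from the blunt one); its x axis is the long axis, towards the pointed end.
- lifter: wire egg lifter, 229 mm tall, 110 g: a loop at the bottom, a shank, a collar and a black grip. Origin: level with the underside of the loop, straight below the grip; z up, x to the loop's open front. At the rear of the loop (x = -36 mm) a 6 mm shank rises to 88 mm, then cranks forward to the axis x = 0 at 124 mm and runs straight up through the collar into the grip.
- lifter_loop (a point): centre of the loop, at the lifter's origin. The loop is flat 4.4 mm wire, closed at the rear (x = -38 mm), open at the front (tips at x = +32 mm) like a two-pronged fork, gap 34 mm. The egg lies along x, its lowest point 4 to 5 mm below the wire: with the wire 1 or 2 mm above a floor the egg stands free, and the lifter can be drawn 65 mm back (-x) from under it. Kept level, the egg lies firm.
- lifter_grip (a point): the point to grip, 195 mm above the lifter's origin: on the axis of the upright black plastic grip, 14 mm thick (lifter's x), 24 mm wide (lifter's y), which reaches from 46 mm below to 34 mm above this point. Axes as the lifter's. Hold it firmly (30 to 50 N): it is long, and side forces on the loop can turn it between the fingers.
- lifter_collar (a point): centre of the underside of the lifter's collar, a flat steel disc 26 mm in diameter and 4 mm thick just below the grip, 145 mm above the lifter's origin: this face rests on the stand's fork. Axes as the lifter's.
- stand: drip stand, fixed: round white dish, 124 mm across, 13 mm high, with a thin steel post 50 mm behind its middle (+x) that carries a level U-shaped wire fork, open towards -x (about the robot's side). The lifter's shank hangs in the fork, its loop 30 mm above the worktop. Origin: centre of the underside, z up.
- stand_seat (a point): top of the stand's fork, midway between its wires, 175 mm above the worktop: where the collar's centre belongs. Axes as the stand's. Wires 6 mm thick, gap 13 mm, bend 6 mm behind this point; their front ends, 17 to 27 mm along -x, turn up 8 mm and flare: raise the collar 12 mm to slide the lifter out along -x or in; 80 mm out, egg and loop can rise past the fork. The rest is lower.
- pot: deep open steel pot, loose, about 1 kg: outer diameter 180 mm, inner 174 mm, rim 107 mm above its underside, flat inner floor 6 mm above its underside; two loop handles on its +x and -x sides, reaching 121 mm from the axis, 85 mm up. Origin: centre of its underside, z up.
- mug: bystander: blue stoneware mug, 96 mm high, at the right front of the worktop. Origin: centre of the extent of its underside.
- jar: bystander: glass jar with a black lid, 63 mm in diameter, 94 mm high, at the right rear of the worktop. Origin: centre of its underside.
There are look-alikes about, which are no part of the job. What is shaped like the lifter but red is not meant.

How it is judged:
By the outcome, as a careful person would: the job done as asked, in the order asked, and still so for the second after the job is handed in, with the robot touching nothing.
It also fails if it takes over 67 s, if anything falls off the work surface, if the arm or the gripper's body presses on something with over 40 N, if the wrist force passes 120 N, or if a joint passes its speed limit or range.

### The arm

A 6-joint arm with a two-finger parallel gripper is mounted at the origin on a cart in front of the work surface, level with it; the furniture and walls round the work are solid. World frame = base frame: x ahead of the robot, y to its left, z up, the work surface at z = 0. Lengths are in mm, angles in rad, forces in N, time in s.
With the tool pointing down it reaches from about 275 to 825 mm from the base axis. Payload 4.9 kg.
Tool frame: the origin (TCP) lies at the very end of the fingers, on their centre line; the grasp point (between the pads) lies 19 mm behind it; z points along the fingers, y is the line along which they close (so a half turn about z gives the same grasp; the last joint's range is limited). The gripper opens to 85 mm and grips with 20 to 120 N. Pads are 22 mm wide; open, the fingers measure 114 mm over their backs; the gripper's body (76 mm by 85 mm) begins 54 mm behind the grasp point. The pads swing forward as they close: fully open they stand 13 mm farther back than shut.
Start: joints at [1.064, 0.326, -0.193, 1.052, 0, 1.437], TCP at [200.319, 512.241, 231.281] pointing down, gripper open.
Joint ranges: [-2.65, 2.65], [-0.97, 1.79], [-1.3, 1.35], [-1.93, 2.1], [-1.47, 1.37], [-3.14, 3.14]. Speed limits (rad/s): [2.57, 2.57, 3.14, 3.14, 3.14, 3.14].

### API

Orientations are given as [roll, pitch, yaw] about the fixed x, y, z axes, in that order (R = Rz(yaw) Ry(pitch) Rx(roll)).
In Python, from bench import bot, solve_ik, imaging gives the robot as it stands. Calls block until the motion is done:
- bot.move_ptp(position, orientation): joint-space move of the TCP to a pose.
- bot.movel(position, rot=None, max_speed=150, threshold=None): straight line of the TCP; rot=None keeps the orientation; max_speed is the mean speed in mm/s. With threshold (N) it stops when the force on the tool has changed by that much, and returns True; else False.
- bot.move_j(angles): joint-space move.
- bot.grip(opening, effort=None): opening from 0.0 (shut) to 1.0 (fully open); effort is the grip in N (None keeps the last); returns when the fingers have stopped.
- bot.dwell(seconds).
- solve_ik(position, orientation): joint angles nearest the present ones, or None.
- bot.get_state(): the state.
- imaging.capture(name): name is "side" or "top" or "wrist"; returns the picture (420x560x3 uint8, blue, green, red); there is no depth.
- imaging.camera_model(name): a dict with "K" (3x3 intrinsics, pixels), "k1" (the pictures are not rectified: a ray, as slopes to the right and down, at radius r is drawn at 1 + k1 r^2 times it, then the intrinsics apply), "position" and "rotation" of the camera in the world. Camera axes: x right, y up, looking along -z (the intrinsics and any distortion apply to the point x, -y, -z); pixel columns grow to the right and rows downward; lengths in mm; the calibration is good to about 2 mm. A picture is of the moment at which its call begins: read the wrist's pose just before it. camera_model takes no time and is no camera call; for the wrist camera it gives the pose at the moment of the call.
A pose or a line that the arm cannot do raises bot.IKError and nothing moves.
- bot.sign_off(): hands the job in; it is judged then, once.
The state is a dict: "t": time; "qpos": joint angles; "joint_velocities": joint speeds; "effort": joint torques, N m; "tcp_pos": TCP position; "orientation": TCP orientation; "contact_force": force on the tool from outside, world axes, zero at the start; "wrist_torque": the same for the moment, N m; "opening": opening from 0.0 (shut) to 1.0 (fully open); "gripper_force": force on a finger pad.
Only numpy, scipy, OpenCV 4.12 (cv2) and the standard library are available. Lean on these libraries where they do the work, as an engineer would, in place of code of your own. Each camera call takes 0.05 s, during which the arm holds its last target. There are 200 camera calls.

## Working session

There is one attempt and no reset: what is moved stays moved. The work goes in short steps, each a Python script; the robot and the scene stay as the last script left them, time stands still between calls to the robot, and variables do not carry over. Pictures are saved under pics/ and viewed, at most 10 in all, crops included, and the job is handed in when it is done.

```bash
mkdir -p pics; ls; python3 - <<'E'
from bench import bot, imaging
import cv2
s=bot.get_state();print(s['t'],s['tcp_pos'],s['orientation'],s['opening'])
for n in ("side","top"):
    im=imaging.capture(n);cv2.imwrite(f"pics/{n}0.png",im)
    m=imaging.camera_model(n);print(n,m)
E
```

```text
pics
0.0 [200.02317137 511.69278519 230.50148336] [-3.13983777e+00 -2.05861826e-04  2.76878105e+00] 1.0044273572297342
side {'K': array([[438.08306137,   0.        , 283.897988  ],
       [  0.        , 438.08306137, 209.23763629],
       [  0.        ,   0.        ,   1.        ]]), 'k1': -0.1005979692201821, 'position': array([298.16403587, 613.11871577, 504.17322521]), 'rotation': array([ 1.13303087, -0.00502413, -2.87965376])}
top {'K': array([[412.29926444,   0.        , 278.20302019],
       [  0.        , 412.29926444, 209.8932417 ],
       [  0.        ,   0.        ,   1.        ]]), 'k1': -0.08101709805026637, 'position': array([ 404.23970887, -123.07197516,  980.92715564]), 'rotation': array([ 0.10266706, -0.02311338, -1.55339566])}
```

View pics/side0.png

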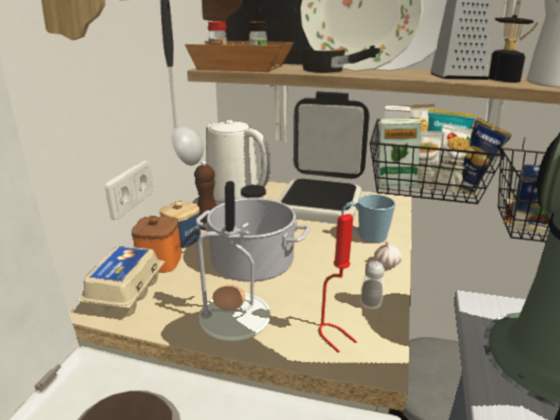

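View pics/top0.png

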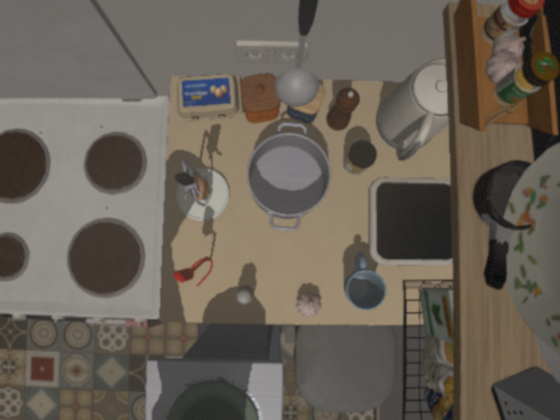

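The side view shows the black lifter (grip about (230,205)) over the dish at (235,318), with the pot behind it. In the top view the dish is at (203,194) and the pot at (289,174). Next come a helper file and zoomed crops.

```bash
cat > h.py <<'E'
import numpy as np, cv2
from scipy.spatial.transform import Rotation as Ro
from bench import bot, solve_ik, imaging
def rays(m,uv):
    K=m['K'];D=np.array([m['k1'],0,0,0,0.])
    p=cv2.undistortPoints(np.float64(uv).reshape(-1,1,2),K,D)[:,0]
    d=np.c_[p[:,0],-p[:,1],-np.ones(len(p))]
    return np.array(m['position']),Ro.from_euler('xyz',m['rotation']).apply(d)
def plane(m,uv,z):
    c,d=rays(m,uv);return c+d*((z-c[2])/d[:,2])[:,None]
def proj(m,P):
    q=Ro.from_euler('xyz',m['rotation']).inv().apply(np.atleast_2d(P)-m['position'])
    q=q*[1,-1,-1]
    return cv2.projectPoints(q.reshape(-1,1,3),np.zeros(3),np.zeros(3),m['K'],np.array([m['k1'],0,0,0,0.]))[0][:,0]
def tri(m1,u1,m2,u2):
    c1,d1=rays(m1,[u1]);c2,d2=rays(m2,[u2]);d1=d1[0]/np.linalg.norm(d1);d2=d2[0]/np.linalg.norm(d2)
    s=np.linalg.lstsq(np.c_[d1,-d2],c2-c1,rcond=None)[0]
    a=c1+s[0]*d1;b=c2+s[1]*d2
    return (a+b)/2,np.linalg.norm(a-b)
E
python3 - <<'E'
from h import *
t=cv2.imread('pics/top0.png');s=cv2.imread('pics/side0.png')
a=cv2.resize(t[110:250,160:340],None,fx=4.4,fy=4.28,interpolation=3)
b=cv2.resize(s[165:345,170:320],None,fx=3.3,fy=3.3,interpolation=3)
cv2.imwrite('pics/tz.png',a);cv2.imwrite('pics/sz.png',b)
mt=imaging.camera_model('top');ms=imaging.camera_model('side')
for n,uv,z in (('dish',(203,194),13),('pot',(289,174),107),('red',(195,270),0)): print(n,plane(mt,[uv],z))
print('dish side',plane(ms,[(235,316)],13))
E
```

```text
dish [[538.6526959   34.94968255  13.        ]]
pot [[ 572.79540233 -163.60581595  107.        ]]
red [[359.37521915  49.73237331   0.        ]]
dish side [[535.88440006  46.63181639  13.        ]]
```

View pics/tz.png

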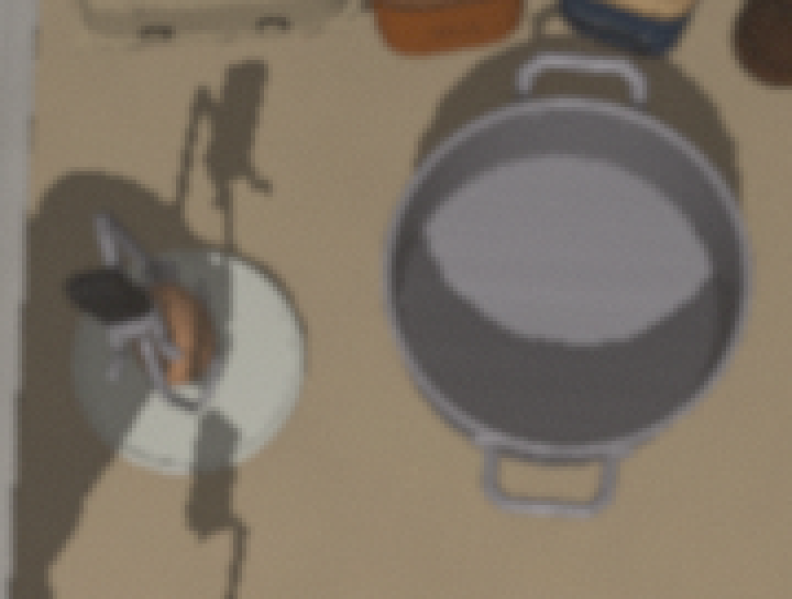

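View pics/sz.png

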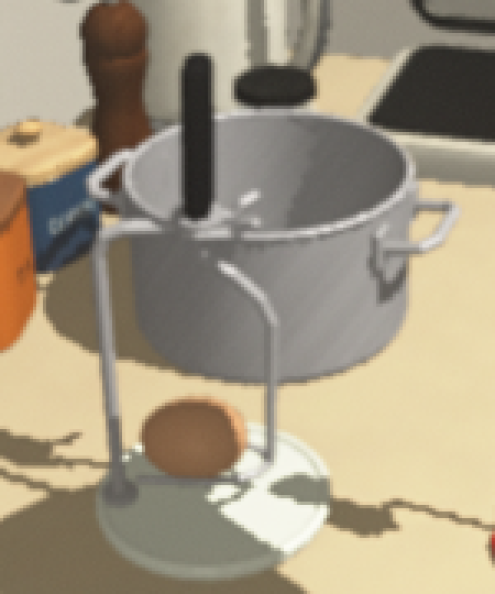

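The top crop shows the dish ellipse centred at zoomed (188,361) and the pot rim at (566,280). The post top is near (103,215) and the grip top near (112,293). In the side crop the post base is at (118,492). The lifter's shank runs from (274,318) down to (269,455) on the robot side, and the egg is at (195,438).

```bash
python3 - <<'E'
from h import *
np.set_printoptions(precision=1,suppress=True)
mt=imaging.camera_model('top');ms=imaging.camera_model('side')
T=lambda x,y:(160+x/4.4-.4,110+y/4.28-.4)
S=lambda x,y:(170+x/3.3-.35,165+y/3.3-.35)
print('dish top',plane(mt,[T(188,361)],13))
e=plane(ms,[S(97,500),S(330,495)],13);print('dish side edges',e,e.mean(0))
print('post base',plane(ms,[S(119,492)],13),'post top',plane(mt,[T(103,215)],175), 'side',plane(ms,[S(101,235)],172))
print('pot',plane(mt,[T(385,280),T(748,280),T(566,97),T(566,462)],107), 'handles',plane(mt,[T(583,55),T(547,515)],85))
t=cv2.imread('pics/top0.png');s=cv2.imread('pics/side0.png')
def blob(im,x0,x1,y0,y1,th):
    m=np.zeros(im.shape[:2],np.uint8);m[y0:y1,x0:x1]=(im[y0:y1,x0:x1].max(2)<th)
    n,l,st,c=cv2.connectedComponentsWithStats(m);i=1+st[1:,4].argmax()
    ys,xs=np.where(l==i);return xs,ys
xs,ys=blob(s,220,240,175,240,60);print('side blob',xs.min(),xs.max(),ys.min(),ys.max())
top=(xs[ys<=ys.min()+3].mean(),ys.min());bot_=(xs[ys>=ys.max()-4].mean(),ys.max()+.5)
xt,yt=blob(t,170,200,165,190,75);print('top blob',xt.min(),xt.max(),yt.min(),yt.max(),xt.mean(),yt.mean())
print('top uv',top,bot_,'grip via top z=259/245',plane(mt,[(xt.mean(),yt.mean())]*2,259))
print(tri(ms,top,mt,(xt.mean()-3,yt.mean())))
for z in (259,): print('side top',plane(ms,[top],z),'bot z179',plane(ms,[bot_],179))
print('shank low z36',plane(ms,[S(269,455)],36),'elbow z118',plane(ms,[S(274,318)],118),'top elbow',plane(mt,[T(118,368)],118))
m=cv2.inRange(cv2.cvtColor(t,cv2.COLOR_BGR2HSV),(5,90,70),(18,255,255));m[:, :185]=0;m[:,215:]=0;m[:170]=0;m[215:]=0
p=cv2.findNonZero(m)[:,0];print('egg top n',len(p),p.min(0),p.max(0),plane(mt,[p.mean(0)],52))
print('egg side',plane(ms,[S(195,438)],52))
E
```

```text
dish top [[538.8  36.5  13. ]]
dish side edges [[596.2  64.5  13. ]
 [478.7  26.7  13. ]] [537.4  45.6  13. ]
post base [[587.7  55.   13. ]] post top [[584.  51. 175.]] side [[582.3  59.1 172. ]]
pot [[ 568.6  -73.6  107. ]
 [ 572.6 -251.4  107. ]
 [ 665.3 -160.6  107. ]
 [ 478.7 -163.3  107. ]] handles [[ 694.8 -169.9   85. ]
 [ 453.4 -155.4   85. ]]
side blob 226 233 182 230
top blob 174 194 172 185 184.17708333333334 178.40104166666666
top uv (np.float64(229.34782608695653), np.int64(182)) (np.float64(229.0), np.float64(230.5)) grip via top z=259/245 [[531.8  29.3 259. ]
 [531.8  29.3 259. ]]
(array([534.5,  35.6, 259.1]), np.float64(5.904232205892929))
side top [[538.   34.7 259. ]] bot z179 [[539.8  42.  179. ]]
shank low z36 [[510.7  31.1  36. ]] elbow z118 [[507.4  25.7 118. ]] top elbow [[520.   52.7 118. ]]
egg top n 127 [197 177] [207 198] [[548.2  32.8  52. ]]
egg side [[544.9  47.8  52. ]]
```

```bash
python3 - <<'E'
from h import *
np.set_printoptions(precision=2,suppress=True)
for yaw in (0.3+np.pi/2,0.3-np.pi/2):
    for p in ((538,38,310),(538,38,206),(611,-150,184),(460,14,318)): print(yaw,p,solve_ik(p,[np.pi,0,yaw]))
p,o=[200,512,340],[np.pi,0,2.769]
bot.movel(p,max_speed=200)
bot.move_ptp([505,28,330],[np.pi,0,0.3+np.pi/2])
m=imaging.camera_model('wrist');im=imaging.capture('wrist');cv2.imwrite('pics/w1.png',im);np.save('w1.npy',m,allow_pickle=True)
print(m['position'],m['rotation'],bot.get_state()['tcp_pos'],bot.get_state()['t'])
print(proj(m,[[538,37,259],[538,37,175],[586,54,175],[538,37,13],[509,29,100]]))
E
```

```text
1.8707963267948966 (538, 38, 310) [-0.07  0.27 -0.07  1.23  0.    1.2 ]
1.8707963267948966 (538, 38, 206) [-0.07  0.32 -0.26  0.98  0.    1.2 ]
1.8707963267948966 (611, -150, 184) [-0.36  0.5  -0.04  1.02  0.    0.91]
1.8707963267948966 (460, 14, 318) [-0.13  0.11 -0.25  1.21  0.    1.14]
-1.2707963267948965 (538, 38, 310) [-0.07  0.27 -0.07  1.23  0.   -1.94]
-1.2707963267948965 (538, 38, 206) [-0.07  0.32 -0.26  0.98  0.   -1.94]
-1.2707963267948965 (611, -150, 184) [-0.36  0.5  -0.04  1.02  0.   -2.23]
-1.2707963267948965 (460, 14, 318) [-0.13  0.11 -0.25  1.21  0.   -2.  ]
[483.48  96.97 472.7 ] [-0.29 -0.    0.3 ] [504.96  28.86 330.03] 2.9
[[326.35 225.31]
 [312.32 193.93]
 [370.38 191.76]
 [299.02 164.37]
 [276.84 176.33]]
```

View pics/w1.png

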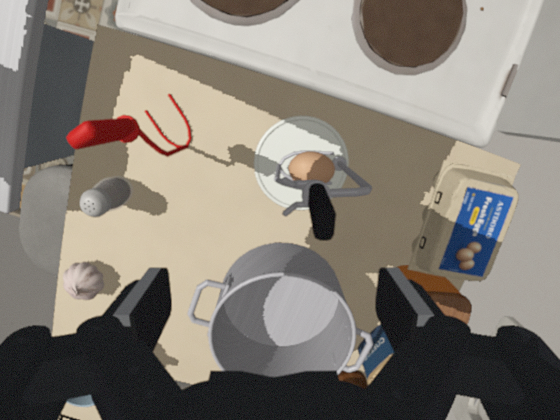

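The wrist view shows the dish at (302,163), the egg at (310,167), the grip from about (316,185) to its top at (322,225), and the post top near (367,190). I'll crop it closer for precise points.

```bash
python3 - <<'E'
import cv2
im=cv2.imread('pics/w1.png')
cv2.imwrite('pics/w1z.png',cv2.resize(im[110:245,245:385],None,fx=4.4,fy=4.4,interpolation=3))
E
```

```text
(no output)
```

View pics/w1z.png

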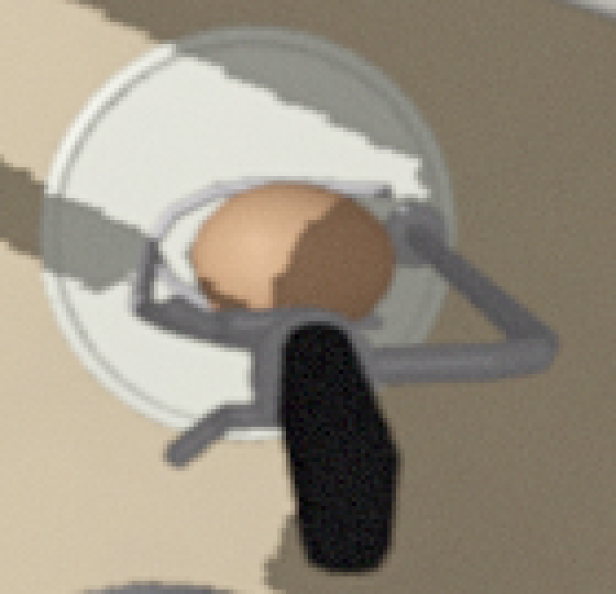

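```bash
python3 - <<'E'
from h import *
np.set_printoptions(precision=1,suppress=True)
m=np.load('w1.npy',allow_pickle=True).item()
mt=imaging.camera_model('top');ms=imaging.camera_model('side')
W=lambda x,y:(245+x/4.4-.4,110+y/4.4-.4)
P=lambda x,y,z:plane(m,[W(x,y)],z)[0]
print('dish',P(249,233,13),[P(*q,13)[:2] for q in ((42,233),(457,233),(249,27),(249,438))])
print('postbase',P(418,222,13),'posttop',P(545,348,174))
t1,t2,f,e=P(385,190,32),P(378,323,32),P(152,240,34),P(143,298,118)
print('tips',t1,t2,(t1+t2)/2,'foot',f,'elbow',e)
for a in (f,e): d=(t1+t2)/2-a;print('yaw',np.arctan2(d[1],d[0]),np.hypot(*d[:2]))
print('grip top',P(349,545,259),'grip bot',P(318,335,179),'egg',P(292,250,50))
print('fork ends',P(175,455,183),P(140,300,183))
# top-view checks
T=lambda x,y:(160+x/4.4-.4,110+y/4.28-.4)
S=lambda x,y:(170+x/3.3-.35,165+y/3.3-.35)
print('tri grip top',tri(ms,S(198,57),m,W(349,545)),'grip bot',tri(ms,S(198,215),m,W(318,340)))
print('posttop',tri(mt,T(103,215),m,W(545,348)),'tri dish', tri(mt,T(188,361),m,W(249,233)))
E
```

```text
dish [540.   40.1  13. ] [array([481.1,  21.8]), array([599.4,  58.8]), array([521.1,  97. ]), array([560.1, -20.3])]
postbase [587.1  58.4  13. ] posttop [583.7  55.9 174. ]
tips [570.7  65.7  32. ] [581.8  28.7  32. ] [576.2  47.2  32. ] foot [511.6  32.6  34. ] elbow [508.3  31.4 118. ]
yaw 0.2224729301972617 66.23619353386269
yaw 0.2293290605384489 69.74371554536053
grip top [538.4  31.3 259. ] grip bot [538.6  45.8 179. ] egg [548.2  43.8  50. ]
fork ends [519.1  15.5 183. ] [503.3  42.9 183. ]
tri grip top (array([538.9,  30.9, 257.6]), np.float64(0.3158796914278587)) grip bot (array([537.8,  45.2, 182.2]), np.float64(1.101112245672518))
posttop (array([587.5,  54.1, 161.5]), np.float64(0.8597033502720918)) tri dish (array([541. ,  38.6,   0.4]), np.float64(1.004571547886882))
```

Grip axis is about (539,38). Lifter yaw is about 0.28 and stand yaw about 0.33. I'll descend with the fingers open and check that the grip is centred between them before closing.

```bash
python3 - <<'E'
from h import *
np.set_printoptions(precision=2,suppress=True)
o=[np.pi,0,0.28+np.pi/2]
bot.move_ptp([540,37.5,300],o)
bot.movel([540,37.5,206],max_speed=80)
s=bot.get_state();print(s['tcp_pos'],s['orientation'],s['contact_force'],s['t'])
m=imaging.camera_model('wrist');np.save('w2.npy',m,allow_pickle=True)
im=imaging.capture('wrist');cv2.imwrite('pics/w2.png',im)
print(proj(m,[[540,37.5,259],[540,37.5,225]]))
E
```

```text
[540.41  37.48 206.56] [3.14 0.   1.85] [ 0.32 -0.48 -0.05] 4.5333
[[272.79 349.51]
 [272.73 293.55]]
```

View pics/w2.png

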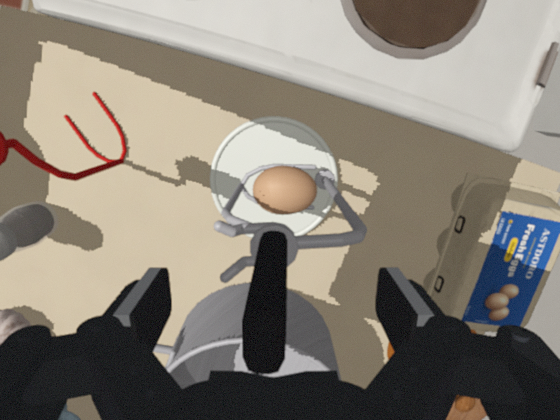

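The grip's top is at (264,~350), against a finger mid-column of 272. The collar is at (273,243) and the egg at (284,189), so the offset along lifter x is small. I'll check the offset along lifter y from the collar and the grip's far edge, then close.

```bash
python3 - <<'E'
from h import *
np.set_printoptions(precision=1,suppress=True)
m=np.load('w2.npy',allow_pickle=True).item()
c=plane(m,[(273,243)],175)[0];far=plane(m,[(264,370)],259)[0];egg=plane(m,[(284,189)],50)[0]
R=Ro.from_euler('z',-.28)
for n,a in (('collar',c),('far',far),('egg',egg)): print(n,a,'lifter-frame off',R.apply(a-[540.4,37.5,a[2]]))
E
```

```text
collar [539.7  39.  175. ] lifter-frame off [-0.2  1.7  0. ]
far [539.5  29.2 259. ] lifter-frame off [-3.2 -7.8  0. ]
egg [549.  42.  50.] lifter-frame off [9.5 1.9 0. ]
```

```bash
python3 - <<'E'
from h import *
np.set_printoptions(precision=2,suppress=True)
bot.movel([538.6,39.5,206],max_speed=40)
def st(l):
    s=bot.get_state();print(l,round(s['t'],2),s['tcp_pos'],s['contact_force'],s['wrist_torque'],round(s['opening'],3),s['gripper_force'])
st('a');bot.grip(0.0,20);st('b');bot.grip(0.0,45);st('c')
im=imaging.capture('wrist');cv2.imwrite('pics/w3.png',im)
E
```

```text
a 4.83 [538.6   39.64 206.23] [-0.02  0.    0.41] [ 0.01 -0.02  0.01] 1.004 0.0
b 5.48 [538.85  39.46 206.16] [0.49 0.3  0.94] [ 0.01 -0.08 -0.03] 0.162 22.73410141468048
c 5.7 [538.83  39.46 206.16] [0.3  0.04 1.08] [ 0.07 -0.15  0.02] 0.159 47.54631757736206
```

View pics/w3.png

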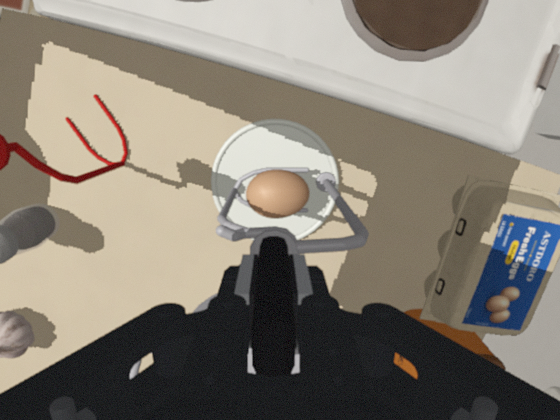

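The lifter is held at an opening of 13.5 mm, and the egg is centred at (277,193). Next I lift, slide out and rise.

```bash
cat >> h.py <<'E'
np.set_printoptions(precision=2,suppress=True)
def st(l):
    s=bot.get_state();print(l,round(s['t'],2),s['tcp_pos'],s['contact_force'],s['wrist_torque'],round(s['opening'],3),round(s['gripper_force'],1))
G=np.array([538.7,39.5,206.0]); D=np.array([np.cos(.33),np.sin(.33),0]); Z=np.array([0,0,1.])
E
python3 - <<'E'
from h import *
bot.movel(G+14*Z,max_speed=30);st('up')
bot.movel(G+14*Z-35*D,max_speed=40);st('out35')
bot.movel(G+14*Z-92*D,max_speed=70);st('out')
bot.movel(G+125*Z-92*D,max_speed=80);st('rise')
m=imaging.camera_model('wrist');np.save('w4.npy',m,allow_pickle=True)
cv2.imwrite('pics/w4.png',imaging.capture('wrist'));t=imaging.capture('top');cv2.imwrite('pics/t4.png',t)
E
```

```text
up 6.37 [538.67  39.51 220.02] [ 0.61  0.32 -1.5 ] [-0.   -0.04  0.06] 0.16 47.2
out35 7.39 [505.86  28.13 220.09] [-0.22  0.35 -1.8 ] [0.03 0.   0.02] 0.153 47.2
out 8.36 [452.13   9.66 220.18] [ 0.71 -0.77 -2.12] [ 0.02 -0.03  0.  ] 0.162 47.2
rise 9.89 [451.34   9.74 330.47] [ 0.57  0.23 -2.04] [-0.    0.03  0.03] 0.157 47.2
```

View pics/w4.png

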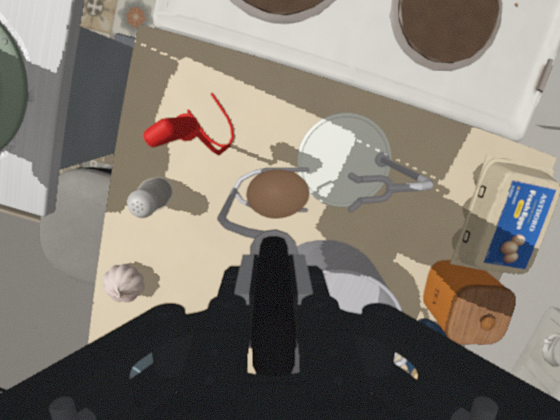

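The egg is lying firm in the loop at (277,193), clear of the fork, whose ends are near (356,194). I'll check the pot centre by the side view and the ladle's clearance, then carry the egg over.

```bash
python3 - <<'E'
from h import *
mt=imaging.camera_model('top');ms=imaging.camera_model('side')
S=lambda x,y:(170+x/3.3-.35,165+y/3.3-.35)
T=lambda x,y:(160+x/4.4-.4,110+y/4.28-.4)
e=plane(ms,[S(122,172),S(416,176),S(268,111),S(268,240)],107);print('pot side',e,e[:2].mean(0),e[2:].mean(0))
print('ladle',tri(ms,(187,145),mt,(297,85)))
m=np.load('w4.npy',allow_pickle=True).item()
f=plane(m,[(357,180),(353,207),(420,183)],180);print('fork',f)
t=cv2.imread('pics/t4.png');g=cv2.Canny(cv2.GaussianBlur(t,(3,3),0),40,100)
# rim outer edge: radial search from the rough centre
c=np.array(T(566.5,279.5));pts=[]
for a in np.arange(0,2*np.pi,.05):
    if abs(np.sin(a))>.93: continue   # handles
    for r in np.arange(46,36,-.25):
        p=c+r*np.array([np.cos(a),np.sin(a)])
        if g[int(round(p[1])),int(round(p[0]))]: pts.append(p);break
w=plane(mt,pts,107)[:,:2]
from scipy.optimize import least_squares
q=least_squares(lambda v:np.hypot(*(w-v[:2]).T)-v[2],[572,-162,90],loss='soft_l1').x;print('pot top fit',q,len(w))
E
```

```text
pot side [[ 660.17 -128.6   107.  ]
 [ 481.67 -172.66  107.  ]
 [ 602.96 -243.29  107.  ]
 [ 543.49  -69.71  107.  ]] [ 570.92 -150.63  107.  ] [ 573.22 -156.5   107.  ]
ladle (array([ 714.34, -170.35,  244.62]), np.float64(3.1205930474127817))
fork [[516.58  40.35 180.  ]
 [521.29  16.84 180.  ]
 [570.32  53.31 180.  ]]
pot top fit [ 574.45 -159.85   91.79] 89
```

```bash
cat >> h.py <<'E'
C=np.array([573.5,-159,0]); YP=.88; OP=[np.pi,0,YP+np.pi/2]; DP=np.array([np.cos(YP),np.sin(YP),0])
E
python3 - <<'E'
from h import *
A=C+34*DP
print(A,solve_ik(A+330*Z,OP))
bot.movel(A+330*Z,OP,max_speed=90);st('over')
bot.movel(A+260*Z,max_speed=70);st('mid')
m=imaging.camera_model('wrist');np.save('w5.npy',m,allow_pickle=True)
cv2.imwrite('pics/w5.png',imaging.capture('wrist'))
cv2.imwrite('pics/s5.png',imaging.capture('side'))
E
```

```text
[ 595.16 -132.79    0.  ] [-0.34  0.4   0.17  1.34  0.    0.35]
over 12.39 [ 595.03 -132.57  330.17] [ 0.13 -0.03 -2.  ] [0.04 0.01 0.  ] 0.158 47.2
mid 13.54 [ 595.53 -132.94  260.59] [-0.61 -0.74 -0.89] [0.02 0.04 0.04] 0.156 47.2
```

View pics/w5.png

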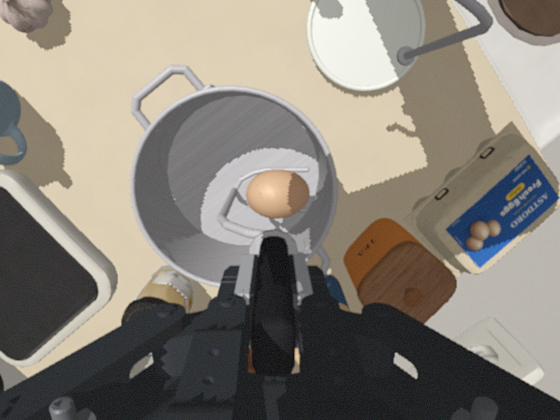

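The wrist view shows the egg at (277,193) inside the rim, whose ellipse spans columns 132–337 and rows 87–285. I'll check its centre, then lower.

```bash
python3 - <<'E'
from h import *
m=np.load('w5.npy',allow_pickle=True).item()
e=plane(m,[(132,187),(337,187),(234,87),(234,286)],107);print(e,(e[0]+e[1])/2,(e[2]+e[3])/2)
A=C+34*DP
R=Ro.from_euler('z',-YP)
print('pot centre in lifter frame',R.apply((e[:2].mean(0)+e[2:].mean(0))/2-A),'egg',R.apply(plane(m,[(277,193)],104)[0]-A))
E
```

```text
[[ 513.25 -224.89  107.  ]
 [ 627.16  -87.72  107.  ]
 [ 508.47 -101.85  107.  ]
 [ 641.96 -219.38  107.  ]] [ 570.2  -156.31  107.  ] [ 575.21 -160.62  107.  ]
pot centre in lifter frame [-34.09   0.95 107.  ] egg [  3.37  -2.   104.  ]
```

```bash
python3 - <<'E'
from h import *
A=C+34*DP
bot.movel(A+194*Z,max_speed=50);st('194')
print(bot.movel(A+183.6*Z,max_speed=10,threshold=3.0));bot.dwell(.3);st('low')
cv2.imwrite('pics/w6.png',imaging.capture('wrist'))
E
```

```text
194 15.11 [ 595.42 -132.86  194.39] [ 0.08 -0.02 -1.22] [-0.05 -0.07 -0.  ] 0.154 47.2
False
low 16.6 [ 595.19 -132.78  183.63] [-0.28  0.   -1.06] [-0.05 -0.01  0.01] 0.156 47.2
```

View pics/w6.png

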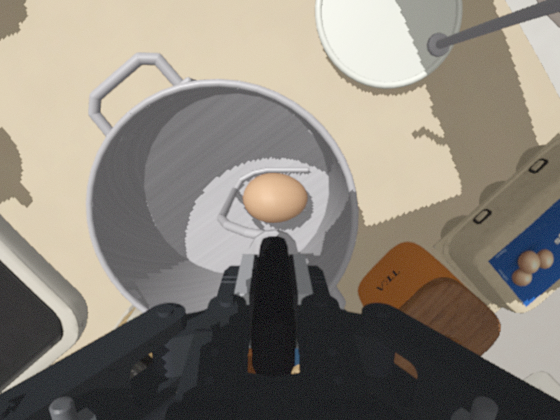

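The egg's image has shifted 4 px relative to the loop, so it seems to be standing on the floor. I'll feel for the floor with the wire, back off 1.4 mm and draw the lifter out.

```bash
python3 - <<'E'
from h import *
A=C+34*DP
hit=bot.movel(A+180*Z,max_speed=6,threshold=2.5);st(hit)
z=bot.get_state()['tcp_pos'][2] if hit else 181.0
z+=1.4 if hit else 0.6
bot.movel(A+z*Z,max_speed=10);st('raised')
if hit:
    print(bot.movel(A+z*Z-15*DP,max_speed=20,threshold=4));st('draw15')
cv2.imwrite('pics/w7.png',imaging.capture('wrist'))
E
```

```text
True 17.04 [ 595.26 -132.73  181.92] [0.09 0.54 3.73] [ 0.06 -0.05 -0.02] 0.157 47.9
raised 17.43 [ 594.81 -132.72  182.81] [-0.46 -0.09 -1.13] [-0.04 -0.06 -0.03] 0.16 47.2
False
draw15 18.33 [ 585.61 -144.35  183.35] [ 0.7  -0.28 -0.73] [-0.01  0.01 -0.04] 0.158 47.2
```

View pics/w7.png

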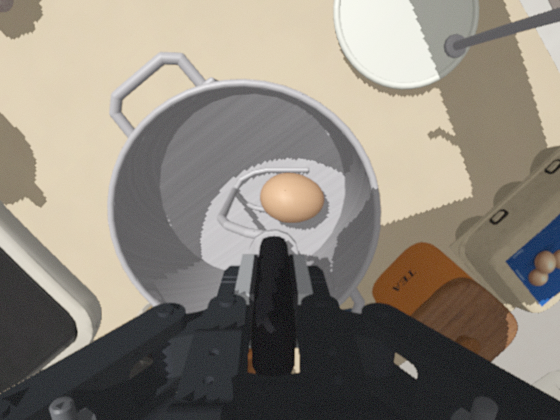

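The egg stands still while the loop slides: it moved +17 px relative to the loop, matching the pot's shift. I've now viewed 12 pictures, over the limit of 10, so from here I check by numbers only.

```bash
python3 - <<'E'
from h import *
A=C+34*DP
z=183.0
def egg(l):
    m=imaging.camera_model('wrist');im=imaging.capture('wrist')
    k=cv2.inRange(cv2.cvtColor(im,cv2.COLOR_BGR2HSV),(5,60,90),(20,200,255));k[:130]=0;k[260:]=0;k[:,:200]=0;k[:,385:]=0
    k=cv2.morphologyEx(k,cv2.MORPH_OPEN,np.ones((5,5)))
    n,_,s,c=cv2.connectedComponentsWithStats(k);i=1+s[1:,4].argmax();print(l,'egg px',c[i],s[i],'world',plane(m,[c[i]],28)[0])
egg('0');print(bot.movel(A+z*Z-45*DP,max_speed=30,threshold=4));st('45');egg('1')
print(bot.movel(A+z*Z-73*DP,max_speed=30,threshold=4));st('73');egg('2')
E
```

```text
0 egg px [291.32 197.59] [ 261  173   63   50 2454] world [ 599.45 -135.49   28.  ]
False
45 19.58 [ 566.61 -167.4   183.05] [ 0.13  0.07 -0.72] [-0.01  0.   -0.02] 0.16 47.2
1 egg px [324.36 198.64] [ 294  174   62   50 2411] world [ 599.51 -136.82   28.  ]
False
73 20.72 [ 548.75 -188.94  183.03] [-0.38 -0.09 -1.57] [-0.    0.02 -0.04] 0.159 47.2
2 egg px [355.86 198.7 ] [ 327  174   58   50 2353] world [ 599.38 -137.04   28.  ]
```

```bash
python3 - <<'E'
from h import *
A=C+34*DP-73*DP
O=[np.pi,0,.28+np.pi/2]
bot.movel(A+200*Z,max_speed=30)
bot.movel(A+330*Z,max_speed=110);st('up')
bot.movel(G+125*Z-92*D,O,max_speed=120);st('front')
bot.movel(G+15*Z-92*D,max_speed=80);bot.dwell(.2);st('down')
cv2.imwrite('pics/s8.png',imaging.capture('side'));cv2.imwrite('pics/t8.png',imaging.capture('top'))
print(bot.movel(G+14.5*Z-35*D,max_speed=60,threshold=5));st('35')
print(bot.movel(G+14.5*Z,max_speed=30,threshold=5));bot.dwell(.2);st('in')
E
```

```text
up 22.82 [ 548.31 -188.9   329.2 ] [ 0.4  -0.23 -1.9 ] [-0.03 -0.06 -0.01] 0.156 47.2
front 24.81 [451.83   9.4  330.96] [-0.7  -0.64 -0.54] [-0.04  0.01 -0.02] 0.162 47.3
down 26.53 [451.88   9.67 221.29] [-0.35  0.72 -1.43] [ 0.03 -0.03  0.03] 0.156 47.3
False
35 27.73 [505.2   28.12 220.44] [-0.19  0.17 -1.24] [ 0.01 -0.   -0.04] 0.156 47.3
False
in 29.25 [538.58  39.47 220.54] [-0.62  0.16 -0.29] [-0.04 -0.    0.07] 0.161 47.3
```

```bash
python3 - <<'E'
from h import *
bot.movel(G+3*Z,max_speed=30);st('3')
print(bot.movel(G-2.0*Z,max_speed=6,threshold=2.5));bot.dwell(.3);st('seated')
cv2.imwrite('pics/w9.png',imaging.capture('wrist'))
E
```

```text
3 29.78 [538.55  39.5  208.77] [-0.26 -0.19 -1.24] [ 0.02 -0.06  0.02] 0.156 47.3
True
seated 30.64 [538.72  39.48 205.94] [0.39 0.02 5.93] [ 0.02 -0.14  0.07] 0.16 48.2
```

```bash
python3 - <<'E'
from h import *
bot.movel(G+.3*Z,max_speed=5);st('relax')
bot.grip(.35,20);bot.dwell(.3);st('open')
bot.grip(1.0);bot.dwell(.3)
bot.movel(G+100*Z,max_speed=70);st('up')
bot.move_ptp([505,28,330],[np.pi,0,0.3+np.pi/2]);bot.dwell(.3)
im=imaging.capture('wrist');cv2.imwrite('pics/w10.png',im);t=imaging.capture('top');s=imaging.capture('side')
cv2.imwrite('pics/t10.png',t);cv2.imwrite('pics/s10.png',s);st('end')
def blk(im,x0,x1,y0,y1,th):
    k=np.zeros(im.shape[:2],np.uint8);k[y0:y1,x0:x1]=im[y0:y1,x0:x1].max(2)<th
    n,_,q,c=cv2.connectedComponentsWithStats(k);i=1+q[1:,4].argmax();return q[i],c[i]
for a,b,r in (('w1',im,(295,345,175,250,45)),('side0',s,(215,250,170,245,60)),('top0',t,(165,205,160,195,75))):
    print(a,blk(cv2.imread(f'pics/{a}.png'),*r),blk(b,*r))
s0=cv2.imread('pics/side0.png');t0=cv2.imread('pics/top0.png')
for n,a,b in (('side',s0,s),('top',t0,t)):
    d=(cv2.absdiff(a,b).max(2)>45).astype(np.uint8);N,_,q,c=cv2.connectedComponentsWithStats(d)
    print(n,[list(x) for x in q[1:] if x[4]>25])
k=cv2.inRange(cv2.cvtColor(t,cv2.COLOR_BGR2HSV),(5,70,60),(20,255,255));k[:,:245]=0;k[:,330:]=0;k[:135]=0;k[212:]=0
k=cv2.morphologyEx(k,cv2.MORPH_OPEN,np.ones((3,3)));N,_,q,c=cv2.connectedComponentsWithStats(k)
i=1+q[1:,4].argmax();print('egg top',q[i],plane(imaging.camera_model('top'),[c[i]],28))
E
```

```text
relax 31.1 [538.75  39.51 206.16] [ 0.78 -0.26  1.58] [-0.04 -0.23  0.02] 0.159 47.7
open 31.71 [538.66  39.51 206.29] [ 0.29 -0.79 -0.07] [-0.01 -0.07  0.01] 0.346 0.0
up 34.17 [538.45  39.49 305.49] [ 0.39 -0.04  0.01] [ 0.02 -0.05 -0.01] 1.001 0.0
end 34.91 [505.09  28.13 329.51] [0.18 0.17 0.23] [ 0.01  0.   -0.  ] 0.999 0.0
w1 (array([ 309,  184,   26,   56, 1082], dtype=int32), array([321.03, 212.12])) (array([ 307,  183,   26,   57, 1054], dtype=int32), array([319.14, 211.94]))
side0 (array([226, 182,   8,  49, 366], dtype=int32), array([229.35, 206.56])) (array([227, 182,   8,  49, 380], dtype=int32), array([230.54, 206.42]))
top0 (array([174, 172,  21,  14, 192], dtype=int32), array([184.18, 178.4 ])) (array([165, 160,  30,  35, 699], dtype=int32), array([175.41, 176.94]))
side [[np.int32(224), np.int32(0), np.int32(47), np.int32(10), np.int32(431)], [np.int32(195), np.int32(21), np.int32(108), np.int32(110), np.int32(4778)], [np.int32(538), np.int32(132), np.int32(22), np.int32(47), np.int32(568)], [np.int32(224), np.int32(182), np.int32(4), np.int32(45), np.int32(113)], [n
[... 2391 characters left out ...]
2(286), np.int32(12), np.int32(6), np.int32(45)], [np.int32(252), np.int32(296), np.int32(14), np.int32(16), np.int32(111)], [np.int32(183), np.int32(303), np.int32(23), np.int32(19), np.int32(324)], [np.int32(33), np.int32(321), np.int32(20), np.int32(24), np.int32(363)], [np.int32(10), np.int32(350), np.int32(39), np.int32(37), np.int32(734)], [np.int32(151), np.int32(363), np.int32(43), np.int32(57), np.int32(1633)], [np.int32(252), np.int32(364), np.int32(9), np.int32(8), np.int32(50)], [np.int32(0), np.int32(389), np.int32(23), np.int32(28), np.int32(323)], [np.int32(27), np.int32(389), np.int32(16), np.int32(28), np.int32(233)]]
egg top [268 159  18  22 307] [[ 598.35 -137.54   28.  ]]
```

The lifter hangs within 2 px of where it started. The egg lies still in the pot at (599,-137), and no difference blobs fall on the pot rim or the bystanders, so I'm handing in.

```bash
python3 -c "
from bench import bot
print(bot.sign_off())"
```

```text
the job is handed in; nothing more can be done
None
```

The job is handed in at about 35 s of robot time: the egg lies on the pot floor, the empty lifter hangs back in the fork within 2 px of its start, and I saw no sign that the pot or bystanders moved; I viewed 12 pictures, over the limit of 10.

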